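# Unblock the grain mill and throw its lever into the marked notch

## Task

Get the grain mill ready: lift the metal stop block out of the lever gate and put it back, upright and fully home, in its own storage slot (the oblong one shaped like it, not the round or the square one). Then raise the mill's lever, swing it round to the notch marked by the broad stud and let it drop fully home in that notch, and let go. Leave the bowl, jar, liner ring, probe, lame and scraper where they lie.

Things in the scene. Friction and masses are not known exactly. Their poses are not given: they have to be found in the camera images.
- mill: Grain mill, fixed. Origin on its vertical axis at counter level, z up, its front (-x) towards the robot's left (world +y, within 10 degrees). Wooden base 200 x 200 mm, 128 mm high; a white enamelled gate plate on it reaches 185 mm from the axis, 55 degrees to each side of the front, its top at 136 mm. Swing angles below are about this axis: at angle a a ray points along (-cos a, -sin a) in the mill frame.
- hopper_rim (a point): Centre of the lower edge of the hopper's rim, on the mill axis, 248 mm up. The round white hopper widens from 42 mm radius at 172 mm height to 130 mm radius here; lid to 258 mm, lid knob to 278 mm. It hangs over the gate: an upright gripper at the lever knob or the block strikes it, so lean the tool outwards from the mill axis by about 40 degrees.
- gate (a point): Point on the mill axis at the gate plate's top (136 mm). On the plate, 132 to 158 mm from the axis, stand 12 mm high dark steel lands with radial gaps, open at both ends: a wide parking bay (swing angle -0.75 to -0.29), the block's socket at -0.15 (19 mm wide), three notches at 0.12, 0.42 and 0.72 (15 mm wide).
- lever_swing (a joint): Angle of the lever about the mill axis, rad, counter-clockwise from above; 0 when it points along the mill's -x, positive towards the mill's -y. Starts in the parking bay at -0.68 to -0.56, can turn from -0.85 to 0.85, stays where left by light friction (0.08 N m). The stop block bars its way to the notches.
- lever_lift (a joint): How far the whole lever is raised, straight up, m: 0 fully down (in the bay or home in a notch), at most 0.024. Spring and weight push it down with 5 N at 0, 8 N at the top. Raise it more than 11 mm (17 mm is good) to pass over the lands; left on a land it stays about 11 mm up.
- knob (a point): Centre of the lever's black ball knob, 26 mm diameter, 150 mm from the mill axis, 187 mm above the counter when down. A 9 mm steel stem runs down from it to a level, radial, 10 mm round steel rod, 45 mm below the ball centre; the rod is what drops into the notches.
- broad_stud_center (a point): Centre of the broad round dark steel stud, 18 mm diameter, 6 mm high, fixed on the gate plate 172 mm from the mill axis, just outside one of the three notches and on its ray: it marks the notch to use. With the lever home there the knob is 22 mm from it horizontally. The other two notches have narrow studs, 7 mm diameter.
- stop_block: Stop block: plain aluminium, 28 (x) x 15 (y) x 70 mm (z), 56 to 112 g, loose; origin at the centre of its underside. Starts upright in its socket on the gate plate (136 mm high), 145 mm from the mill axis, its x axis along the ray from the axis. A half turn about z looks the same.
- block_center (a point): Centre of the stop block, half-way up (35 mm above its underside), with the block's axes.
- slot_mouth (a point): Centre of the mouth of the block's own slot: an oblong pocket 34 (x) x 21 (y) mm, 20 mm deep, in a fixed white holder 90 x 64 x 30 mm; mouth 36 mm above the counter. A raised oblong labels it. Beside it on the tray, 72 mm apart in mixed order, holders with a round (27 mm) and a square (43 mm) pocket. Home, the block's centre is 15 mm above the mouth, x along the slot's x.
- bowl: Orange ceramic bowl, 150 mm across, 65 mm high, loose; origin under its centre. Bystander.
- jar: Closed glass jar, 80 mm across, 120 mm high, loose; origin under its centre. Bystander.
- liner_ring: Black silicone liner ring lying flat, 140 mm outside diameter, 18 mm high, loose; origin under its centre. Bystander.
- probe: Steel thermometer probe lying on the counter, 190 mm long along its x axis (from -80 to +110 mm), 12 mm high, loose. Bystander.
- lame: Wooden lame handle with a small flat steel end, lying along its x axis (from -65 to +93 mm), 12 mm high, loose. Bystander.
- dough_scraper: Steel dough scraper, flat blade 100 x 110 mm with a wooden grip along one edge, 18 mm high, loose; origin under its centre. Bystander.

How it is judged:
By the outcome, as a careful person would: the job done as asked, in the order asked, and still so for the second after the job is handed in, with the robot touching nothing.
It also fails if it takes over 54 s, if anything falls off the work surface, if the arm or the gripper's body presses on something with over 40 N, if the wrist force passes 120 N, or if a joint passes its speed limit or range.

## Robot

A 6-joint arm with a two-finger parallel gripper is mounted at the origin on the work surface. World frame = base frame: x ahead of the robot, y to its left, z up, the work surface at z = 0. Lengths are in m, angles in rad, forces in N, time in s.
With the tool pointing down it reaches from about 0.375 to 0.9 m from the base axis. Payload 3.1 kg.
Tool frame: the origin (TCP) lies midway between the tips of the shut fingers; the grasp point (between the pads) lies 19 mm behind it; x points along the fingers, z is the direction in which the jaws open and shut, and the axes are right-handed (so a half turn about x gives the same grasp; the last joint's range is limited). The gripper opens to 87 mm and grips with 3 to 60 N. Pads are 19 mm wide; open, the fingers measure 117 mm over their backs; the gripper's body (75 mm by 190 mm) begins 51 mm behind the grasp point.
Start: joints at [0.956, 0.527, 1.433, -0, 1.181, -0.178], TCP at [0.264, 0.566, 0.223] pointing down, gripper open.
Joint ranges: [-3.08, 3.08], [-0.75, 2.2], [0.22, 2.44], [-1.43, 4.57], [0, 2.65], [-2.85, 2.85]. Speed limits (rad/s): [2.79, 2.79, 3.14, 3.14, 3.14, 3.14].

## Interface

Orientations are given as a unit quaternion [x, y, z, w].
In Python, from rig import robot, optics, workorder gives the robot as it stands.
- The arm moves only by the tool arm_command, never from a script. Its argument "plan" is a list of rows, each a list of 7 numbers: the shift along the tool's x, y, z in cm, then the turn, a rotation vector about the tool's x, y, z in rad, then the finger opening in cm, from 0 to 8.7. In form: [[x, y, z, ax, ay, az, gripper], ...]. A call has 1 to 12 rows; each row shifts and turns the pose as measured when the row begins, along the tool's axes as they then stand; what a row does not reach is not made up. A row lasts 1/8 s, in which the tool goes at most 62.5 mm and 10.7 degrees, less where a joint would pass 70% of its speed; a pose out of reach is approached as far as the arm can. A call with a gripper value outside its range is refused whole. The fingers move at their own pace and stop on an object; "grip_force" is the grip in N (left out, the last holds). Time passes only in rows, so rows that do not move let the fingers close. It gives the time, the measured TCP pose, the force and the opening at its end, in the units of the state.
- robot.get_obs(): the state, without advancing time (a new reading comes with each control period).
- optics.camera(name): name is "scene" or "top" or "wrist"; returns (picture, depth): 400x640x3 uint8, blue, green, red; 400x640 float32, m along the optical axis (not along the pixel's ray), 0 where there is no reading.
- optics.camera_info(name): a dict with "mtx" (3x3 intrinsics, pixels), "position" and "rotation" of the camera in the world; the wrist camera has in their place "tool_from_camera" (4x4, takes a point from camera to tool coordinates, whose origin is the TCP and whose axes are the tool frame's). Camera axes: x right, y down, z forward; pixel columns grow to the right and rows downward; lengths in m; the calibration is good to about 2 mm. A picture is of the moment at which its call begins: read the wrist's pose just before it. camera_info takes no time and is no camera call.
- workorder.hand_in(): hands the job in, once; it reports no verdict.
The state is a dict: "time": time; "q": joint angles; "joint_velocities": joint speeds; "joint_torque": joint torques, N m; "position": TCP position; "tool_rot": TCP orientation; "ft_force": force on the tool from outside, world axes, zero at the start; "moment": the same for the moment, N m; "grip_width": finger opening in m.
Only numpy, scipy, OpenCV 4.12 (cv2) and the standard library are available. Lean on these libraries where they do the work, as an engineer would, in place of code of your own. Each camera call takes 0.05 s, during which the arm holds its last target. There are 200 camera calls.

## Working session

There is one attempt and no reset: what is moved stays moved. The work goes in short steps, Python scripts to look and compute and a tool call to move; the robot and the scene stay as the last step left them, time stands still between calls to the robot, and variables do not carry over. Pictures are saved under pics/ and viewed, about 8 in all and at most 12, crops included, and the job is handed in when it is done.

Besides the shell and the picture viewer there is one more tool, called as name(argument=value, ...), one argument or row to a line, values as JSON. arm_command: Moves the arm, as the interface text tells. Its arguments: {"type":"object","properties":{"plan":{"type":"array"},"grip_force":{"type":"number"}},"required":["plan"]}

```bash
mkdir -p pics; ls; cat > h.py <<'E'
import numpy as np,cv2
from scipy.spatial.transform import Rotation as R
from rig import robot,optics,workorder
def cam(n):
    o=robot.get_obs(); p,d=optics.camera(n); i=optics.camera_info(n)
    K=np.array(i['mtx'])
    if n=='wrist':
        T=np.eye(4);T[:3,:3]=R.from_quat(o['tool_rot']).as_matrix();T[:3,3]=o['position']
        T=T@np.array(i['tool_from_camera'])
    else:
        T=np.eye(4);r=np.array(i['rotation']);T[:3,:3]=r if r.shape==(3,3) else R.from_quat(r).as_matrix();T[:3,3]=i['position']
    v,u=np.indices(d.shape)
    P=np.stack([(u-K[0,2])*d/K[0,0],(v-K[1,2])*d/K[1,1],d],-1)@T[:3,:3].T+T[:3,3]
    return p,d,P,K,T
E
python3 - <<'E'
from h import *
for n in('scene','top'):
    p,d,P,K,T=cam(n); cv2.imwrite(f'pics/{n}0.png',p); np.savez(f'{n}0.npz',p=p,d=d,P=P,K=K,T=T); print(n,K.tolist(),T.round(3).tolist())
print(optics.camera_info('wrist')); print(robot.get_obs())
E
```

```text
pics
scene [[387.5907756229262, 0.0, 313.1218938117894], [0.0, 387.5907756229262, 204.4251088097558], [0.0, 0.0, 1.0]] [[0.685, 0.565, -0.46, 1.045], [0.729, -0.544, 0.416, -0.494], [-0.015, -0.62, -0.784, 1.018], [0.0, 0.0, 0.0, 1.0]]
top [[457.95836197798815, 0.0, 322.3156758242137], [0.0, 457.95836197798815, 199.22992147438012], [0.0, 0.0, 1.0]] [[0.001, -0.994, 0.107, 0.401], [-1.0, -0.001, 0.002, -0.043], [-0.002, -0.107, -0.994, 1.401], [0.0, 0.0, 0.0, 1.0]]
{'mtx': array([[342.51741358,   0.        , 319.50772097],
       [  0.        , 342.51741358, 195.59805504],
       [  0.        ,   0.        ,   1.        ]]), 'tool_from_camera': array([[ 1.61169829e-04, -2.44754997e-01,  9.69584945e-01,
        -1.63739330e-01],
       [ 8.58087120e-04, -9.69584567e-01, -2.44755044e-01,
         6.70573322e-02],
       [ 9.99999619e-01,  8.71435482e-04,  5.37533312e-05,
         7.30243729e-04],
       [ 0.00000000e+00,  0.00000000e+00,  0.00000000e+00,
         1.00000000e+00]])}
{'time': 0.1, 'q': array([ 9.55511001e-01,  5.28367649e-01,  1.43377537e+00,  2.20793816e-05,
        1.18140289e+00, -1.78502133e-01]), 'joint_velocities': array([ 0.00068286, -0.00136247, -0.00424746, -0.00122753,  0.00064447,
        0.00043637]), 'joint_torque': array([-3.39711851e-04, -4.40982771e+01, -1.77151501e+01,  6.35184674e-02,
        5.33629116e-02, -5.61809202e-05]), 'position': array([0.26397368, 0.56579046, 0.22167252]), 'tool_rot': array([-0.38004597,  0.59709661,  0.37953614,  0.59581291]), 'ft_force': array([-0.28299599, -0.22089933,  0.02829212]), 'moment': array([ 0.00258127, -0.01669009,  0.08842155]), 'grip_width': 0.08677008142284134}
```

View pics/scene0.png

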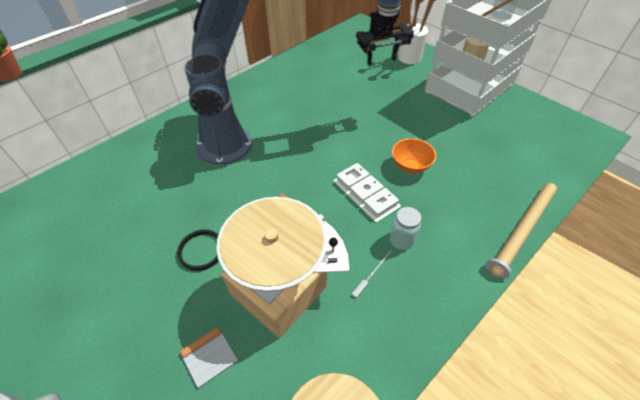

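View pics/top0.png

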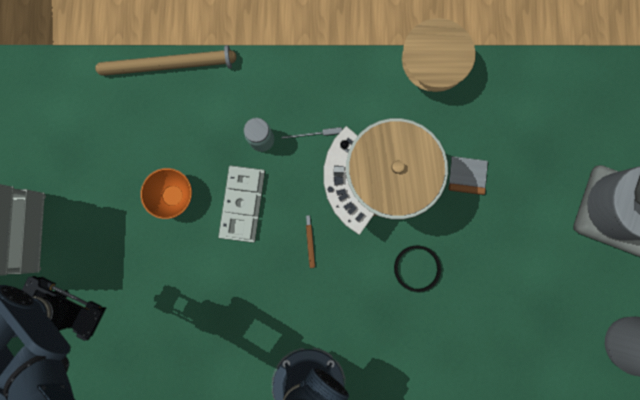

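The top view shows the gate plate at about (348,180), the lever knob at (345,145), the holders at (242,203), and the hopper centre at (398,168). I'll enlarge the crops and take measurements.

```bash
python3 - <<'E'
from h import *
z=np.load('top0.npz');p,P=z['p'],z['P']
a=cv2.resize(p[120:240,310:380],None,fx=5,fy=5,interpolation=cv2.INTER_CUBIC)
b=cv2.resize(p[155:250,212:272],None,fx=6,fy=6,interpolation=cv2.INTER_CUBIC)
c=np.zeros((600,715,3),np.uint8);c[:600,:350]=a;c[:570,352:712]=b
cv2.imwrite('pics/topcrop.png',c)
Z=P[...,2]
m=(Z>.235)&(abs(P[...,0]-.49)<.3)&(abs(P[...,1]+.2)<.25)
q=P[m];print('lid',q[:,:2].mean(0),q[:,:2].min(0),q[:,:2].max(0),np.median(q[:,2]))
c,r=cv2.minEnclosingCircle(q[:,:2].astype(np.float32));print(c,r)
m=(abs(Z-.03)<.012);m[:, :215]=0;m[:,272:]=0;m[:155]=0;m[250:]=0
q=P[m];print('holders',cv2.minAreaRect(q[:,:2].astype(np.float32)),np.median(q[:,2]))
m=(abs(Z-.136)<.004);m[:,:310]=0;m[:,380:]=0
q=P[m];print(len(q),np.median(q[:,2]))
E
```

```text
lid [ 0.58035731 -0.20709956] [ 0.40099738 -0.35796717] [ 0.73323261 -0.04266912] 0.257620383824827
(0.5543205738067627, -0.17546609044075012) 0.2029375284910202
holders ((0.5389333367347717, 0.20738519728183746), (0.0922805443406105, 0.20851875841617584), 82.72154998779297) 0.03538678078822044
1640 0.135671218005309
```

View pics/topcrop.png

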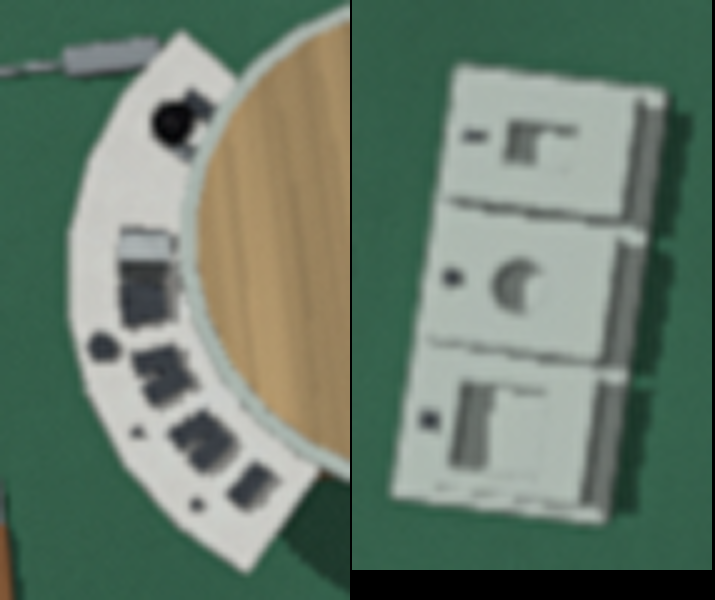

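Broad stud is at crop (104,348), beside the notch nearest the block (0.12 rad). The narrow ones are at (138,432) and (197,505). The oblong slot is the top holder, crop (540,143). Next I fit the mill pose from the studs and rim.

```bash
python3 - <<'E'
from h import *
from scipy.optimize import least_squares
z=np.load('top0.npz');p,P,K,T=[z[k] for k in('p','P','K','T')]
def ray(u,v,zz):
    d=T[:3,:3]@np.array([(u-K[0,2])/K[0,0],(v-K[1,2])/K[1,1],1]);return (T[:3,3]+d*(zz-T[2,3])/d[2])[:2]
# scene: (shift for 5x resize: u=310+(x+.5)/5-.5)
S=np.array([ray(310+(x+.5)/5-.5,120+(y+.5)/5-.5,.142) for x,y in((104,348),(138,432),(197,505))])
knob=ray(310+173/5-.4,120+123/5-.4,.190)
blk=ray(310+144/5-.4,120+244/5-.4,.206)
slot=ray(212+(541-352)/6-.4,155+142/6-.4,.036)
print(S,knob,blk,slot)
Z=P[...,2];m=np.zeros(Z.shape,np.uint8);m[112:225,338:455]=(Z[112:225,338:455]>.225)
n,l,s,c=cv2.connectedComponentsWithStats(m);i=1+s[1:,4].argmax();q=P[l==i][:,:2].astype(np.float32)
C,r=cv2.minEnclosingCircle(q);print('rim',C,r,q.mean(0),len(q))
def f(v):
    x,y,w=v;a=np.array([.12,.42,.72]);A=np.array([.12,.42,.72])
    # mill rot w: world dir = Rz(w)(-cos a,-sin a)
    pr=np.c_[x-.172*np.cos(a+w),y-.172*np.sin(a+w)]
    b=np.array([x-.145*np.cos(-.15+w),y-.145*np.sin(-.15+w)])
    kd=np.hypot(*(knob-[x,y]))-.150
    return np.r_[(pr-S).ravel(),b-blk+0,kd,.7*(x-C[0]),.7*(y-C[1])]
o=least_squares(f,[.5,-.17,-np.pi/2]);print(o.x,np.degrees(o.x[2]),o.fun.round(4))
x,y,w=o.x;print('lever',(np.arctan2(y-knob[1],x-knob[0])-w+np.pi)%(2*np.pi)-np.pi)
m=(abs(Z-.034)<.008)
E
```

```text
[[ 0.56510781 -0.06276311]
 [ 0.51835377 -0.08149212]
 [ 0.47803706 -0.11385402]] [ 0.68114938 -0.09930671] [ 0.61223185 -0.08294871] [0.61196644 0.19865111]
rim (0.5543205738067627, -0.17546609044075012) 0.2029375284910202 [ 0.60223395 -0.22715718] 8034
[ 0.59227964 -0.22587776 -1.52239067] -87.22655989712618 [-0.0017  0.0065 -0.0037  0.0091 -0.0053  0.0116 -0.0052  0.0013  0.0047
  0.0266 -0.0353]
lever -0.6605618845809516
```

```bash
python3 - <<'E'
from h import *
from scipy.optimize import least_squares
S=np.array([[.5651,-.0628],[.5184,-.0815],[.4780,-.1139]]);knob=np.array([.6811,-.0993]);blk=np.array([.6122,-.0829]);C=[.6022,-.2272]
def f(v):
    x,y,w=v;a=np.array([.12,.42,.72])
    pr=np.c_[x-.172*np.cos(a+w),y-.172*np.sin(a+w)]
    b=np.array([x-.145*np.cos(-.15+w),y-.145*np.sin(-.15+w)])
    return np.r_[(pr-S).ravel(),b-blk,np.hypot(*(knob-[x,y]))-.150,x-C[0],y-C[1]]
o=least_squares(f,[.5,-.17,-np.pi/2]);x,y,w=o.x;print(o.x,np.degrees(w),o.fun.round(4))
print('lever',(np.arctan2(y-knob[1],x-knob[0])-w+np.pi)%(2*np.pi)-np.pi)
for n,a,r in(('blk',-.15,.145),('notch',.12,.15)):print(n,x-r*np.cos(a+w),y-r*np.sin(a+w))
E
```

```text
[ 0.60458373 -0.22897721 -1.46176679] -83.7530678354826 [ 0.0004  0.0013 -0.0006  0.001  -0.0002  0.0011 -0.0017 -0.0012  0.0006
  0.0024 -0.0018]
lever -0.6421020332816441
blk 0.6105227905073484 -0.08409889007434604
notch 0.5705288588618941 -0.08289413299406359
```

```bash
cat >> h.py <<'E'
def goal(pos,x,zax):
    "rotation with tool x along x and z near zax"
    x=np.array(x,float);x/=np.linalg.norm(x);zz=np.array(zax,float);zz-=x*(zz@x);zz/=np.linalg.norm(zz)
    return np.array(pos,float),np.column_stack([x,np.cross(zz,x),zz])
def rel(pos,Rm,lead=0):
    o=robot.get_obs();R0=R.from_quat(o['tool_rot']).as_matrix()
    d=R0.T@(pos-o['position'])*100;r=R.from_matrix(R0.T@Rm).as_rotvec()
    print('t',round(o['time'],2),'shift cm',d.round(2),'rot',r.round(3),np.degrees(np.linalg.norm(r)).round(1),'dist',np.linalg.norm(d).round(2))
    return d,r
MC=np.array([.6046,-.2290]);W=-1.4618
def rayd(a): return np.array([-np.cos(a+W),-np.sin(a+W),0])
def lean(a,th=np.radians(40)):
    d=rayd(a);return -d*np.sin(th)-np.array([0,0,np.cos(th)])
E
python3 - <<'E'
from h import *
print(R.from_quat(robot.get_obs()['tool_rot']).as_matrix().round(3))
a=-.15;d=rayd(a);t=np.cross([0,0,1],d)
g=np.r_[MC,0]+.145*d;g[2]=.187
for s in(1,-1):
    x=lean(a);p=g+.019*x;print(p);rel(*goal(p,x,s*t)); print(goal(p,x,s*t)[1].round(3))
z=np.load('top0.npz');P=z['P'];Z=P[...,2]
for n,lo,hi,b in(('jar',.10,.14,(110,160,235,280)),('bowl',.04,.08,(160,225,135,200))):
    q=P[b[0]:b[1],b[2]:b[3]].reshape(-1,3);q=q[(q[:,2]>lo)&(q[:,2]<hi)];print(n,q.min(0),q.max(0),np.median(q,0))
E
```

```text
[[-0.001 -0.906  0.423]
 [-0.002  0.423  0.906]
 [-1.     0.    -0.002]]
[ 0.61004323 -0.09632458  0.17244516]
t 0.1 shift cm [  4.99 -59.37 -45.35] rot [-1.875  0.681  0.452] 117.2 dist 74.87
[[-0.026 -0.031 -0.999]
 [-0.642 -0.765  0.041]
 [-0.766  0.643 -0.   ]]
[ 0.61004323 -0.09632458  0.17244516]
t 0.1 shift cm [  4.99 -59.37 -45.35] rot [ 1.125  0.407 -0.614] 77.1 dist 74.87
[[-0.026  0.031  0.999]
 [-0.642  0.765 -0.041]
 [-0.766 -0.643  0.   ]]
jar [0.70537847 0.114734   0.10036457] [0.77479554 0.18445918 0.12873   ] [0.73845702 0.14953147 0.11960511]
bowl [0.48970958 0.34793354 0.04001615] [0.63564403 0.49498451 0.07277639] [0.57561178 0.45497983 0.05838006]
```

```bash
cat >> h.py <<'E'
def rows(pos,Rm,n,w):
    o=robot.get_obs();p=np.array(o['position']);R0=R.from_quat(o['tool_rot']);rv=(R0.inv()*R.from_matrix(Rm)).as_rotvec()/n
    rel(pos,Rm);out=[]
    dp=(pos-p)/n
    for i in range(n):
        out.append([*(R0.inv().apply(dp)*100).round(2),*rv.round(3),w]);R0=R0*R.from_rotvec(rv)
    print('[' + ',\n'.join(str([float(v) for v in r]) for r in out)+']')
E
python3 - <<'E'
from h import *
a=-.15;d=rayd(a);t=np.cross([0,0,1],d);x=lean(a)
g=np.r_[MC,0]+.145*d;g[2]=.187
p=g+.019*x-.09*x
rows(*goal(p,x,-t),12,4.5)
E
```

```text
t 0.1 shift cm [ -1.92 -57.14 -40.02] rot [ 1.125  0.407 -0.614] 77.1 dist 69.78
[[-0.16, -4.76, -3.34, 0.094, 0.034, -0.051, 4.5],
[0.2, -5.05, -2.87, 0.094, 0.034, -0.051, 4.5],
[0.55, -5.28, -2.38, 0.094, 0.034, -0.051, 4.5],
[0.9, -5.44, -1.85, 0.094, 0.034, -0.051, 4.5],
[1.23, -5.53, -1.3, 0.094, 0.034, -0.051, 4.5],
[1.55, -5.56, -0.73, 0.094, 0.034, -0.051, 4.5],
[1.85, -5.51, -0.15, 0.094, 0.034, -0.051, 4.5],
[2.12, -5.4, 0.43, 0.094, 0.034, -0.051, 4.5],
[2.37, -5.21, 1.0, 0.094, 0.034, -0.051, 4.5],
[2.59, -4.97, 1.56, 0.094, 0.034, -0.051, 4.5],
[2.77, -4.66, 2.11, 0.094, 0.034, -0.051, 4.5],
[2.92, -4.29, 2.62, 0.094, 0.034, -0.051, 4.5]]
```

arm_command(
  plan=[
    [-0.16, -4.76, -3.34, 0.094, 0.034, -0.051, 4.5],
    [0.2, -5.05, -2.87, 0.094, 0.034, -0.051, 4.5],
    [0.55, -5.28, -2.38, 0.094, 0.034, -0.051, 4.5],
    [0.9, -5.44, -1.85, 0.094, 0.034, -0.051, 4.5],
    [1.23, -5.53, -1.3, 0.094, 0.034, -0.051, 4.5],
    [1.55, -5.56, -0.73, 0.094, 0.034, -0.051, 4.5],
    [1.85, -5.51, -0.15, 0.094, 0.034, -0.051, 4.5],
    [2.12, -5.4, 0.43, 0.094, 0.034, -0.051, 4.5],
    [2.37, -5.21, 1.0, 0.094, 0.034, -0.051, 4.5],
    [2.59, -4.97, 1.56, 0.094, 0.034, -0.051, 4.5],
    [2.77, -4.66, 2.11, 0.094, 0.034, -0.051, 4.5],
    [2.92, -4.29, 2.62, 0.094, 0.034, -0.051, 4.5],
  ],
)

```text
time: 1.6
position: [0.6093, -0.0595, 0.2445]
tool_rot: [-0.223, 0.668, -0.273, 0.655]
ft_force: [0.5, 0.1, 0.2]
grip_width: 0.0451
```

```bash
python3 - <<'E'
from h import *
a=-.15;d=rayd(a);t=np.cross([0,0,1],d);x=lean(a)
g=np.r_[MC,0]+.145*d;g[2]=.187
p=g+.019*x-.09*x
rows(*goal(p,x,-t),3,4.5); print(robot.get_obs()['q'])
E
```

```text
t 1.6 shift cm [-1.15  1.8   0.16] rot [-0.029 -0.015  0.018] 2.1 dist 2.14
[[-0.38, 0.6, 0.05, -0.01, -0.005, 0.006, 4.5],
[-0.38, 0.6, 0.06, -0.01, -0.005, 0.006, 4.5],
[-0.38, 0.6, 0.07, -0.01, -0.005, 0.006, 4.5]]
[ 0.04736323  0.60454271  1.44953222 -0.74887804  1.28068537  0.41819012]
```

arm_command(
  plan=[
    [-0.57, 0.9, 0.08, -0.015, -0.008, 0.009, 4.5],
    [-0.57, 0.9, 0.08, -0.015, -0.008, 0.009, 4.5],
    [0, 0, 0, 0, 0, 0, 4.5],
  ],
)

```text
time: 1.98
position: [0.6125, -0.0402, 0.2391]
tool_rot: [-0.228, 0.671, -0.255, 0.658]
ft_force: [0.0, 0.7, 1.2]
grip_width: 0.0447
```

```bash
python3 - <<'E'
from h import *
p,d,P,K,T=cam('wrist');cv2.imwrite('pics/w1.png',p);np.savez('w1.npz',p=p,d=d,P=P,K=K,T=T)
# projected expected block corners & stud
def pj(X):
    c=T[:3,:3].T@(np.array(X)-T[:3,3]);return (K@c/c[2])[:2].round(1)
d_=rayd(-.15);t=np.cross([0,0,1],d_);b=np.r_[MC,.206]+.145*d_
print([pj(b+i*.014*d_+j*.0075*t).tolist() for i,j in((1,1),(1,-1),(-1,-1),(-1,1))],'stud',pj(np.r_[MC,.142]+.172*rayd(.12)))
print('knob',pj(np.r_[MC,.187]+.15*rayd(-.642)))
E
```

```text
[[307.9, 218.7], [331.3, 218.8], [330.2, 239.9], [309.0, 239.8]] stud [257.2 139.5]
knob [416.2 216.4]
```

View pics/w1.png

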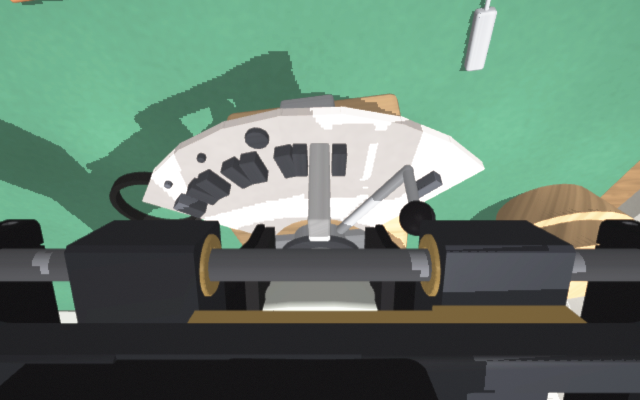

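The wrist view agrees with the model to about 1 px: block top at (319,220), broad stud at (257,138), knob at (417,217). Going in to grasp.

arm_command(
  plan=[
    [3, 0, 0, 0, 0, 0, 4.5],
    [3, 0, 0, 0, 0, 0, 4.5],
    [2, 0, 0, 0, 0, 0, 4.5],
    [0, 0, 0, 0, 0, 0, 4.5],
  ],
)

```text
time: 2.52
position: [0.6097, -0.0879, 0.1784]
tool_rot: [-0.23, 0.669, -0.252, 0.66]
ft_force: [-0.4, 0.2, -0.3]
grip_width: 0.045
```

```bash
python3 - <<'E'
from h import *
a=-.15;d=rayd(a);t=np.cross([0,0,1],d);x=lean(a)
g=np.r_[MC,0]+.145*d;g[2]=.187
rows(*goal(g+.019*x,x,-t),2,4.5)
E
```

```text
t 2.52 shift cm [ 1.   -0.26  0.06] rot [ 0.006  0.004 -0.001] 0.4 dist 1.03
[[0.5, -0.13, 0.03, 0.003, 0.002, -0.001, 4.5],
[0.5, -0.13, 0.03, 0.003, 0.002, -0.001, 4.5]]
```

arm_command(
  plan=[
    [1.0, -0.26, 0.06, 0.006, 0.004, -0.001, 4.5],
    [0, 0, 0, 0, 0, 0, 4.5],
    [0, 0, 0, 0, 0, 0, 1.0],
    [0, 0, 0, 0, 0, 0, 1.0],
    [0, 0, 0, 0, 0, 0, 1.0],
    [0, 0, 0, 0, 0, 0, 1.0],
    [0, 0, 0, 0, 0, 0, 1.0],
  ],
  grip_force=30,
)

```text
time: 3.4
position: [0.6116, -0.0943, 0.1751]
tool_rot: [-0.229, 0.667, -0.255, 0.661]
ft_force: [-0.3, -0.4, -0.3]
grip_width: 0.015
```

arm_command(
  plan=[
    [-1.53, -1.29, 0, 0, 0, 0, 1.0],
    [-1.53, -1.29, 0, 0, 0, 0, 1.0],
    [-1.53, -1.29, 0, 0, 0, 0, 1.0],
    [-1.5, 1.3, 0, 0, 0, 0, 1.0],
    [-1.5, 1.3, 0, 0, 0, 0, 1.0],
  ],
)

```text
time: 4.03
position: [0.6128, -0.054, 0.2473]
tool_rot: [-0.227, 0.667, -0.256, 0.662]
ft_force: [0.3, 0.2, -0.9]
grip_width: 0.0147
```

```bash
cat >> h.py <<'E'
# grasp record: tool pose vs block centre when gripped in socket
G0p=np.array([.6116,-.0943,.1751]);G0R=R.from_quat([-.229,.667,-.255,.661]).as_matrix()
B0=np.r_[MC+.145*rayd(-.15)[:2],.171]
YAW0=np.arctan2(rayd(-.15)[1],rayd(-.15)[0])
def placeblock(c,yaw):
    Q=R.from_euler('z',yaw-YAW0).as_matrix();return np.array(c)+Q@(G0p-B0),Q@G0R
E
python3 - <<'E'
from h import *
yaw=np.arctan2(.99,.14);s=np.array([.6115,.1985]);c=np.r_[s-.065*np.array([.14,.99]),.036+.035+.05]
rows(*placeblock(c,yaw),6,1.0)
E
```

```text
t 4.03 shift cm [-2.02 21.44 -1.84] rot [ 0.072  0.064 -0.003] 5.5 dist 21.61
[[-0.34, 3.57, -0.31, 0.012, 0.011, -0.001, 1.0],
[-0.33, 3.57, -0.35, 0.012, 0.011, -0.001, 1.0],
[-0.33, 3.56, -0.4, 0.012, 0.011, -0.001, 1.0],
[-0.33, 3.56, -0.45, 0.012, 0.011, -0.001, 1.0],
[-0.33, 3.55, -0.49, 0.012, 0.011, -0.001, 1.0],
[-0.32, 3.55, -0.54, 0.012, 0.011, -0.001, 1.0]]
```

arm_command(
  plan=[
    [-0.34, 3.57, -0.31, 0.012, 0.011, -0.001, 1.0],
    [-0.33, 3.57, -0.35, 0.012, 0.011, -0.001, 1.0],
    [-0.33, 3.56, -0.4, 0.012, 0.011, -0.001, 1.0],
    [-0.33, 3.56, -0.45, 0.012, 0.011, -0.001, 1.0],
    [-0.33, 3.55, -0.49, 0.012, 0.011, -0.001, 1.0],
    [-0.32, 3.55, -0.54, 0.012, 0.011, -0.001, 1.0],
    [0, 0, 0, 0, 0, 0, 1.0],
  ],
)

```text
time: 4.9
position: [0.6005, 0.1418, 0.119]
tool_rot: [-0.2, 0.678, -0.286, 0.648]
ft_force: [-1.6, 1.4, -1.5]
grip_width: 0.0148
```

```bash
python3 - <<'E'
from h import *
p,d,P,K,T=cam('wrist');cv2.imwrite('pics/w2.png',p);np.savez('w2.npz',p=p,d=d,P=P,K=K,T=T)
def pj(X):
    c=T[:3,:3].T@(np.array(X)-T[:3,3]);return (K@c/c[2])[:2].round(1).tolist()
s=np.array([.6115,.1985,.036]);X=np.array([.14,.99,0]);Y=np.array([-.99,.14,0])
print([pj(s+i*.017*X+j*.0105*Y) for i,j in((1,1),(1,-1),(-1,-1),(-1,1))])
yaw=np.arctan2(.99,.14);c=np.r_[s[:2]-.065*X[:2],.121]; rel(*placeblock(c,yaw))
E
```

```text
[[305.5, 12.3], [349.7, 12.8], [344.6, 74.9], [306.8, 74.6]]
t 4.95 shift cm [ 0.69 -1.58  0.36] rot [0.006 0.004 0.004] 0.4 dist 1.76
```

View pics/w2.png

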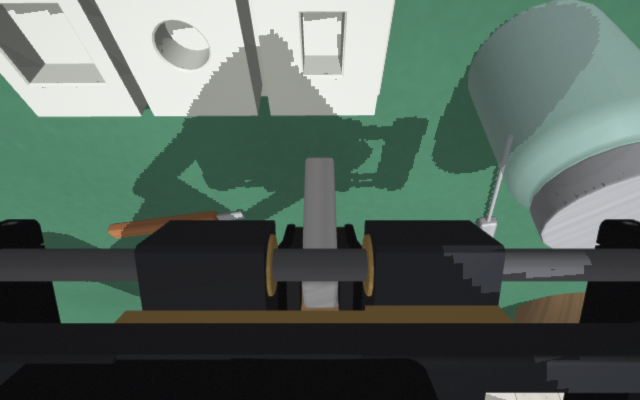

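The slot mouth is at about (300–347, 12–75), against a predicted 306–350. I'll refine both it and the held block's bottom from pixel profiles.

```bash
python3 - <<'E'
from h import *
z=np.load('w2.npz');p,K,T=[z[k] for k in('p','K','T')];g=cv2.cvtColor(p,cv2.COLOR_BGR2GRAY).astype(int)
for r in(30,45,60):print(r,g[r,292:356].tolist())
print([g[r,322] for r in range(2,24)],[g[r,322] for r in range(60,84)])
for r in(170,185):print(r,g[r,295:345:1].tolist())
print([g[r,320] for r in range(150,166)])
def pj(X):
    c=T[:3,:3].T@(np.array(X)-T[:3,3]);return (K@c/c[2])[:2].round(1).tolist()
# expected held block bottom outer edge corners now
Rw=T[:3,:3];o=robot.get_obs();R0=R.from_quat(o['tool_rot']).as_matrix();
Q=R0@G0R.T;c=np.array(o['position'])-Q@(G0p-B0);D=rayd(-.15);t=np.cross([0,0,1],D)
print('exp',[pj(c+Q@(D*.014+s*t*.0075+np.array([0,0,h]))) for s in(1,-1) for h in(-.035,-.01)], 'up',(Q@[0,0,1]).round(3),c)
E
```

```text
30 [238, 238, 237, 238, 237, 237, 236, 219, 192, 144, 115, 184, 234, 237, 237, 237, 237, 237, 237, 237, 237, 237, 237, 237, 237, 237, 237, 237, 237, 237, 237, 237, 237, 237, 237, 237, 237, 237, 237, 236, 237, 237, 236, 236, 236, 236, 237, 237, 231, 143, 102, 116, 194, 199, 226, 236, 236, 236, 237, 236, 236, 236, 236, 236]
45 [238, 238, 238, 238, 238, 238, 237, 236, 222, 192, 127, 128, 231, 237, 238, 238, 237, 237, 238, 238, 238, 237, 238, 238, 238, 238, 238, 238, 237, 237, 237, 237, 237, 237, 237, 237, 237, 237, 237, 237, 237, 237, 237, 237, 232, 165, 149, 149, 136, 105, 113, 184, 201, 227, 236, 236, 236, 236, 236, 236, 236, 236, 236, 236]
60 [152, 167, 233, 238, 238, 238, 238, 238, 236, 223, 195, 123, 162, 184, 187, 187, 187, 187, 187, 187, 187, 188, 186, 187, 187, 188, 187, 187, 187, 187, 187, 188, 188, 187, 187, 187, 187, 187, 187, 187, 187, 187, 187, 187, 187, 187, 181, 129, 113, 118, 192, 212, 224, 236, 237, 237, 237, 237, 237, 237, 237, 237, 236, 237]
[np.int64(236), np.int64(236), np.int64(236), np.int64(236), np.int64(236), np.int64(236), np.int64(236), np.int64(236), np.int6
[... 690 characters left out ...]
1, 110, 109, 108, 108, 107, 109, 111, 111, 112, 110, 109, 102, 81, 71, 70, 70, 71, 71, 70, 71, 70, 69, 69]
185 [71, 69, 70, 69, 69, 71, 69, 71, 71, 82, 101, 106, 108, 111, 110, 110, 112, 112, 113, 114, 114, 113, 114, 113, 112, 112, 111, 111, 110, 108, 107, 108, 109, 110, 111, 111, 112, 111, 106, 95, 74, 71, 70, 69, 69, 70, 69, 70, 70, 69]
[np.int64(69), np.int64(69), np.int64(69), np.int64(70), np.int64(70), np.int64(70), np.int64(71), np.int64(82), np.int64(105), np.int64(111), np.int64(111), np.int64(112), np.int64(112), np.int64(112), np.int64(111), np.int64(111)]
exp [[303.9, 156.5], [302.7, 195.4], [332.7, 156.5], [334.0, 195.4]] up [0.002 0.003 1.   ] [0.60088686 0.15095302 0.11599157]
```

```bash
python3 - <<'E'
from h import *
yaw=np.arctan2(.99,.14)
rows(*placeblock([.6091,.1996,.036+.035+.02],yaw),3,1.0)
E
```

```text
t 4.95 shift cm [-1.27  5.38  0.17] rot [0.006 0.004 0.004] 0.4 dist 5.53
[[-0.42, 1.79, 0.06, 0.002, 0.001, 0.001, 1.0],
[-0.42, 1.79, 0.05, 0.002, 0.001, 0.001, 1.0],
[-0.42, 1.79, 0.05, 0.002, 0.001, 0.001, 1.0]]
```

arm_command(
  plan=[
    [-0.42, 1.79, 0.06, 0.002, 0.001, 0.001, 1.0],
    [-0.42, 1.79, 0.05, 0.002, 0.001, 0.001, 1.0],
    [-0.42, 1.79, 0.05, 0.002, 0.001, 0.001, 1.0],
    [0, 0, 0, 0, 0, 0, 1.0],
  ],
)

```text
time: 5.45
position: [0.6107, 0.1921, 0.095]
tool_rot: [-0.195, 0.677, -0.288, 0.649]
ft_force: [-0.5, -0.9, -2.3]
grip_width: 0.0146
```

```bash
python3 - <<'E'
from h import *
yaw=np.arctan2(.99,.14)
rows(*placeblock([.6091,.1996,.036+.035+.005],yaw),2,1.0)
rel(*placeblock([.6091,.1996,.036+.035-.019],yaw))
E
```

```text
t 5.45 shift cm [ 1.33  0.73 -0.13] rot [-0.003  0.002 -0.001] 0.2 dist 1.52
[[0.66, 0.36, -0.07, -0.001, 0.001, -0.0, 1.0],
[0.66, 0.36, -0.07, -0.001, 0.001, -0.0, 1.0]]
t 5.45 shift cm [ 3.17  2.27 -0.15] rot [-0.003  0.002 -0.001] 0.2 dist 3.9
```

arm_command(
  plan=[
    [0.66, 0.36, -0.07, 0, 0, 0, 1.0],
    [0.66, 0.36, -0.07, 0, 0, 0, 1.0],
    [0, 0, 0, 0, 0, 0, 1.0],
  ],
)

```text
time: 5.82
position: [0.6088, 0.1879, 0.0795]
tool_rot: [-0.195, 0.677, -0.289, 0.648]
ft_force: [0.5, -0.1, -1.3]
grip_width: 0.0146
```

```bash
python3 - <<'E'
from h import *
yaw=np.arctan2(.99,.14)
rel(*placeblock([.6091,.1996,.036+.035+.005],yaw))
rows(*placeblock([.6091,.1996,.036+.035-.018],yaw),3,1.0)
p,d,P,K,T=cam('wrist');cv2.imwrite('pics/w3.png',p[0:260,180:480])
E
```

```text
t 5.83 shift cm [-0.14  0.08  0.02] rot [-0.003  0.001  0.001] 0.2 dist 0.16
t 5.83 shift cm [1.62 1.56 0.  ] rot [-0.003  0.001  0.001] 0.2 dist 2.24
[[0.54, 0.52, 0.0, -0.001, 0.0, 0.0, 1.0],
[0.54, 0.52, 0.0, -0.001, 0.0, 0.0, 1.0],
[0.54, 0.52, 0.0, -0.001, 0.0, 0.0, 1.0]]
```

View pics/w3.png

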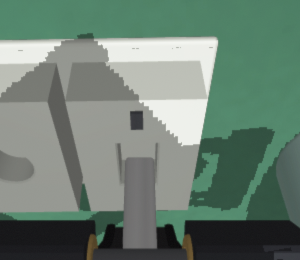

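The block's lower edge spans crop x 125–155, inside the mouth at 119–157, so I'll lower it.

arm_command(
  plan=[
    [0.5, 0.5, -0.05, 0, 0, 0, 1.0],
    [0.5, 0.5, 0, 0, 0, 0, 1.0],
    [0.5, 0.5, 0, 0, 0, 0, 1.0],
    [0, 0, 0, 0, 0, 0, 1.0],
  ],
)

```text
time: 6.38
position: [0.6091, 0.1896, 0.0575]
tool_rot: [-0.194, 0.677, -0.289, 0.649]
ft_force: [-0.3, -0.4, -0.8]
grip_width: 0.0148
```

```bash
python3 - <<'E'
from h import *
yaw=np.arctan2(.99,.14)
rel(*placeblock([.6091,.1996,.036+.035-.020],yaw));print(robot.get_obs()['ft_force'])
E
```

```text
t 6.38 shift cm [0.2  0.14 0.  ] rot [-0.004  0.001  0.   ] 0.3 dist 0.24
[-0.26068418 -0.35544999 -0.83981869]
```

arm_command(
  plan=[
    [0.15, 0.12, 0, 0, 0, 0, 1.0],
    [0.05, 0.04, 0, 0, 0, 0, 1.0],
    [0, 0, 0, 0, 0, 0, 1.0],
    [0, 0, 0, 0, 0, 0, 3.5],
    [0, 0, 0, 0, 0, 0, 3.5],
    [0, 0, 0, 0, 0, 0, 3.5],
  ],
)

```text
time: 7.12
position: [0.6098, 0.1897, 0.0561]
tool_rot: [-0.194, 0.676, -0.289, 0.649]
ft_force: [0.7, -0.5, -0.1]
grip_width: 0.0328
```

arm_command(
  plan=[
    [-2, 0, 0, 0, 0, 0, 3.5],
    [-4, 0, 0, 0, 0, 0, 4.5],
    [-4, 0, 0, 0, 0, 0, 4.5],
    [-4, 0, 0, 0, 0, 0, 4.5],
    [0, 0, 0, 0, 0, 0, 4.5],
  ],
)

```text
time: 7.75
position: [0.6213, 0.2804, 0.1656]
tool_rot: [-0.194, 0.677, -0.29, 0.648]
ft_force: [0.1, 0.1, -0.7]
grip_width: 0.0449
```

```bash
python3 - <<'E'
from h import *
p,d,P,K,T=cam('wrist');p2,d2,P2,K2,T2=cam('scene')
c=np.zeros((400,720,3),np.uint8);c[:260,:400]=p[0:260,120:520];c[:320,402:720]=cv2.resize(p2[140:220,320:400],(318,320))
cv2.imwrite('pics/w4.png',c)
m=(P[...,2]>.07)&(P[...,2]<.11)&(abs(P[...,0]-.61)<.04)&(abs(P[...,1]-.2)<.04);q=P[m];print(len(q),np.median(q,0),np.percentile(q[:,2],[90,98]))
top=q[q[:,2]>q[:,2].max()-.004];print(cv2.minAreaRect(top[:,:2].astype(np.float32)),top.mean(0))
E
```

```text
634 [0.61201357 0.21210923 0.08648372] [0.08780676 0.08815751]
((0.6110546588897705, 0.2008543163537979), (0.029606280848383904, 0.014970858581364155), 83.21415710449219) [0.61133135 0.20289887 0.08717214]
```

View pics/w4.png

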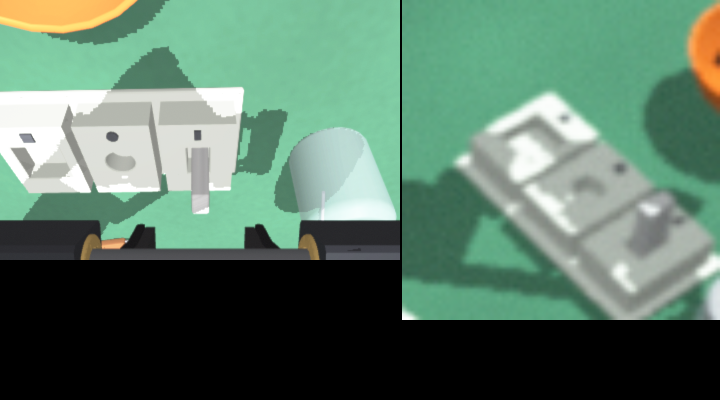

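The block is home: its top is at z=0.087 (expected 0.086), upright, in the oblong holder beside the oblong label. Next is the lever.

```bash
cat >> h.py <<'E'
def knobpose(a,z=.187,back=0,r=.150,th=np.radians(40)):
    d=rayd(a);t=np.cross([0,0,1],d);x=lean(a,th);g=np.r_[MC+r*d[:2],z];return goal(g+(.019-back)*x,x,-t)
E
python3 - <<'E'
from h import *
rows(*knobpose(-.642,back=.09),8,5)
E
```

```text
t 7.85 shift cm [ 14.89 -29.69  13.21] rot [0.297 0.253 0.006] 22.4 dist 35.74
[[1.86, -3.71, 1.65, 0.037, 0.032, 0.001, 5.0],
[1.8, -3.65, 1.85, 0.037, 0.032, 0.001, 5.0],
[1.74, -3.58, 2.04, 0.037, 0.032, 0.001, 5.0],
[1.67, -3.5, 2.22, 0.037, 0.032, 0.001, 5.0],
[1.59, -3.41, 2.4, 0.037, 0.032, 0.001, 5.0],
[1.51, -3.32, 2.58, 0.037, 0.032, 0.001, 5.0],
[1.43, -3.23, 2.74, 0.037, 0.032, 0.001, 5.0],
[1.33, -3.12, 2.9, 0.037, 0.032, 0.001, 5.0]]
```

arm_command(
  plan=[
    [1.86, -3.71, 1.65, 0.037, 0.032, 0.001, 5.0],
    [1.8, -3.65, 1.85, 0.037, 0.032, 0.001, 5.0],
    [1.74, -3.58, 2.04, 0.037, 0.032, 0.001, 5.0],
    [1.67, -3.5, 2.22, 0.037, 0.032, 0.001, 5.0],
    [1.59, -3.41, 2.4, 0.037, 0.032, 0.001, 5.0],
    [1.51, -3.32, 2.58, 0.037, 0.032, 0.001, 5.0],
    [1.43, -3.23, 2.74, 0.037, 0.032, 0.001, 5.0],
    [1.33, -3.12, 2.9, 0.037, 0.032, 0.001, 5.0],
    [0, 0, 0, 0, 0, 0, 5.0],
  ],
)

```text
time: 8.98
position: [0.691, -0.0847, 0.2221]
tool_rot: [-0.061, 0.717, -0.416, 0.557]
ft_force: [-0.4, -0.2, 0.8]
grip_width: 0.0501
```

```bash
python3 - <<'E'
from h import *
p,d,P,K,T=cam('wrist');cv2.imwrite('pics/w5.png',p)
def pj(X):
    c=T[:3,:3].T@(np.array(X)-T[:3,3]);return (K@c/c[2])[:2].round(1)
print('knob exp',pj(np.r_[MC+.15*rayd(-.642)[:2],.187]))
rows(*knobpose(-.642,back=.03),3,5)
E
```

```text
knob exp [321.5 203.8]
t 9.03 shift cm [2.75 0.76 0.21] rot [ 0.008 -0.043  0.027] 3.0 dist 2.86
[[0.92, 0.25, 0.07, 0.003, -0.014, 0.009, 5.0],
[0.92, 0.25, 0.05, 0.003, -0.014, 0.009, 5.0],
[0.92, 0.24, 0.04, 0.003, -0.014, 0.009, 5.0]]
```

View pics/w5.png

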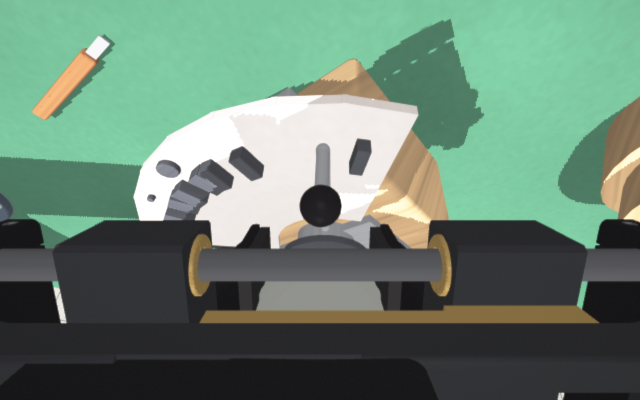

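The knob is at (320,206) against a predicted (321,204), so I'm closing in.

arm_command(
  plan=[
    [1.8, 0.25, 0.07, 0.003, -0.014, 0.009, 5.0],
    [1.8, 0.25, 0.05, 0.003, -0.014, 0.009, 5.0],
    [1.3, 0.24, 0.04, 0.003, -0.014, 0.009, 5.0],
    [0, 0, 0, 0, 0, 0, 5.0],
  ],
)

```text
time: 9.52
position: [0.67, -0.1023, 0.1712]
tool_rot: [-0.061, 0.71, -0.406, 0.573]
ft_force: [-0.1, 1.0, -0.2]
grip_width: 0.0504
```

```bash
python3 - <<'E'
from h import *
rows(*knobpose(-.642),1,5)
E
```

```text
t 9.53 shift cm [ 0.19 -0.44  0.8 ] rot [ 0.011 -0.01   0.004] 0.9 dist 0.93
[[0.19, -0.44, 0.8, 0.011, -0.01, 0.004, 5.0]]
```

arm_command(
  plan=[
    [0.19, -0.44, 0.8, 0.011, -0.01, 0.004, 5.0],
    [0, 0, 0, 0, 0, 0, 5.0],
  ],
)

```text
time: 9.78
position: [0.6749, -0.1095, 0.1722]
tool_rot: [-0.059, 0.705, -0.408, 0.578]
ft_force: [-0.4, -0.4, -0.9]
grip_width: 0.0503
```

```bash
python3 - <<'E'
from h import *
rows(*knobpose(-.642),1,5);print(robot.get_obs()['q'])
E
```

```text
t 9.78 shift cm [ 0.04 -0.08  0.02] rot [0.002 0.001 0.   ] 0.1 dist 0.09
[[0.04, -0.08, 0.02, 0.002, 0.001, 0.0, 5.0]]
[-0.06615229  0.86268558  1.0857117  -0.61251815  1.55640044  0.5897676 ]
```

Well aligned. I'll close on the knob, then lift 17 mm.

arm_command(
  plan=[
    [0, 0, 0, 0, 0, 0, 2.0],
    [0, 0, 0, 0, 0, 0, 2.0],
    [0, 0, 0, 0, 0, 0, 2.0],
    [0, 0, 0, 0, 0, 0, 2.0],
    [0, 0, 0, 0, 0, 0, 2.0],
  ],
  grip_force=45,
)

```text
time: 10.4
position: [0.6757, -0.1089, 0.1731]
tool_rot: [-0.059, 0.704, -0.408, 0.578]
ft_force: [0.3, 0.3, -0.2]
grip_width: 0.0234
```

arm_command(
  plan=[
    [-0.46, -0.39, 0, 0, 0, 0, 2.0],
    [-0.46, -0.39, 0, 0, 0, 0, 2.0],
    [-0.46, -0.39, 0, 0, 0, 0, 2.0],
    [0, 0, 0, 0, 0, 0, 2.0],
  ],
)

```text
time: 10.9
position: [0.6751, -0.1086, 0.1879]
tool_rot: [-0.058, 0.706, -0.406, 0.578]
ft_force: [0.3, -1.5, -7.2]
grip_width: 0.024
```

```bash
python3 - <<'E'
from h import *
rel(*knobpose(-.642,z=.187+.017));o=robot.get_obs();print(o['ft_force'],o['grip_width'])
E
```

```text
t 10.9 shift cm [-0.01 -0.23  0.05] rot [ 0.004 -0.    -0.004] 0.3 dist 0.24
[ 0.31767596 -1.54202131 -7.24031683] 0.024036470895311038
```

```bash
cat >> h.py <<'E'
def arc(a0,a1,n,w,z,a_corr=0):
    o=robot.get_obs();p=np.array(o['position']);Rm=R.from_quat(o['tool_rot'])
    out=[]
    for a in np.linspace(a0,a1,n+1)[1:]:
        pt,Rt=knobpose(a,z=z);Rt=R.from_matrix(Rt)
        out.append([*(Rm.inv().apply(pt-p)*100).round(2),*(Rm.inv()*Rt).as_rotvec().round(3),w]);p,Rm=pt,Rt
    print('['+',\n'.join(str([float(v) for v in r]) for r in out)+']')
E
python3 - <<'E'
from h import *
arc(-.642,-.25,5,2.0,.206)
E
```

```text
[[-0.13, -0.39, -1.03, -0.056, -0.05, -0.004, 2.0],
[0.03, -0.03, -1.08, -0.06, -0.05, 0.0, 2.0],
[0.03, -0.03, -1.08, -0.06, -0.05, -0.0, 2.0],
[0.03, -0.03, -1.08, -0.06, -0.05, 0.0, 2.0],
[0.03, -0.03, -1.08, -0.06, -0.05, 0.0, 2.0]]
```

arm_command(
  plan=[
    [-0.13, -0.39, -1.03, -0.056, -0.05, -0.004, 2.0],
    [0.03, -0.03, -1.08, -0.06, -0.05, 0.0, 2.0],
    [0.03, -0.03, -1.08, -0.06, -0.05, 0.0, 2.0],
    [0.03, -0.03, -1.08, -0.06, -0.05, 0.0, 2.0],
    [0.03, -0.03, -1.08, -0.06, -0.05, 0.0, 2.0],
    [0, 0, 0, 0, 0, 0, 2.0],
  ],
)

```text
time: 11.65
position: [0.6219, -0.0907, 0.1885]
tool_rot: [-0.196, 0.681, -0.283, 0.647]
ft_force: [0.5, -2.1, -5.7]
grip_width: 0.024
```

```bash
python3 - <<'E'
from h import *
rel(*knobpose(-.25,z=.206));o=robot.get_obs();print(o['ft_force'],o['grip_width'],o['position'])
arc(-.25,.12,5,2.0,.206)
E
```

```text
t 11.65 shift cm [-0.13 -0.31  0.23] rot [ 0.009  0.003 -0.005] 0.6 dist 0.4
[ 0.53762878 -2.05308735 -5.70501496] 0.023991915286644922 [ 0.621857   -0.09073041  0.18852559]
[[-0.1, -0.33, -0.79, -0.048, -0.044, -0.005, 2.0],
[0.02, -0.03, -1.02, -0.057, -0.048, 0.0, 2.0],
[0.02, -0.03, -1.02, -0.057, -0.048, -0.0, 2.0],
[0.02, -0.03, -1.02, -0.057, -0.048, -0.0, 2.0],
[0.02, -0.03, -1.02, -0.057, -0.048, 0.0, 2.0]]
```

arm_command(
  plan=[
    [-0.15, -0.4, -0.79, -0.048, -0.044, -0.005, 2.0],
    [0.02, -0.03, -1.02, -0.057, -0.048, 0.0, 2.0],
    [0.02, -0.03, -1.02, -0.057, -0.048, 0.0, 2.0],
    [0.02, -0.03, -1.02, -0.057, -0.048, 0.0, 2.0],
    [0.02, -0.03, -1.02, -0.057, -0.048, 0.0, 2.0],
    [0, 0, 0, 0, 0, 0, 2.0],
  ],
)

```text
time: 12.4
position: [0.5737, -0.0933, 0.1902]
tool_rot: [-0.312, 0.633, -0.164, 0.689]
ft_force: [0.8, 0.2, -8.0]
grip_width: 0.0237
```

```bash
python3 - <<'E'
from h import *
rel(*knobpose(.12,z=.206));o=robot.get_obs();print(o['ft_force'],o['grip_width'],o['position'])
R0=R.from_quat(o['tool_rot']).as_matrix();g=np.array(o['position'])-.019*R0[:,0];v=g[:2]-MC;print('a',np.arctan2(-v[1],-v[0])-W,'r',np.hypot(*v))
p,d,P,K,T=cam('wrist');cv2.imwrite('pics/w6.png',p[60:260,120:520])
def pj(X):
    c=T[:3,:3].T@(np.array(X)-T[:3,3]);return (K@c/c[2])[:2].round(1)
print('stud',pj(np.r_[MC+.172*rayd(.12)[:2],.142])-[120,60],'notch outer',pj(np.r_[MC+.158*rayd(.12)[:2],.148])-[120,60])
print('knob exp',pj(np.r_[MC+.15*rayd(.12)[:2],.202])-[120,60],'rod end?',pj(np.r_[MC+.15*rayd(.12)[:2],.157])-[120,60])
E
```

```text
t 12.4 shift cm [-0.01 -0.18 -0.07] rot [-0.007 -0.001 -0.007] 0.6 dist 0.2
[ 0.79267911  0.1853361  -7.98459113] 0.02367898580405022 [ 0.57371725 -0.09332588  0.19023838]
a 0.11515689324641554 r 0.15125511232257058
stud [197.3  69.3] notch outer [197.5  96.3]
knob exp [197.8 193.8] rod end? [197.7 118.6]
```

View pics/w6.png

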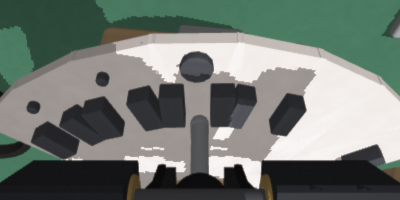

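The rod at crop x≈199 lines up with the notch (lands at 184 and 211, broad stud at 197), about 1 mm to the right. I'll correct that and lower it.

arm_command(
  plan=[
    [0, 0, -0.08, 0, 0, 0, 2.0],
    [0.38, 0.32, 0, 0, 0, 0, 2.0],
    [0.38, 0.32, 0, 0, 0, 0, 2.0],
    [0.38, 0.32, 0, 0, 0, 0, 2.0],
    [0, 0, 0, 0, 0, 0, 2.0],
  ],
)

```text
time: 13.08
position: [0.5751, -0.093, 0.1741]
tool_rot: [-0.31, 0.634, -0.166, 0.689]
ft_force: [-0.9, 0.1, -6.7]
grip_width: 0.0239
```

arm_command(
  plan=[
    [0.1, 0.08, -0.08, 0, 0, 0, 2.0],
    [0, 0, 0, 0, 0, 0, 2.0],
    [0, 0, 0, 0, 0, 0, 5.0],
    [0, 0, 0, 0, 0, 0, 5.0],
    [0, 0, 0, 0, 0, 0, 5.0],
  ],
)

```text
time: 13.7
position: [0.5788, -0.0941, 0.1767]
tool_rot: [-0.312, 0.63, -0.168, 0.692]
ft_force: [0.3, -0.0, 0.4]
grip_width: 0.0451
```

arm_command(
  plan=[
    [-2, 0, 0, 0, 0, 0, 5.0],
    [-3, 0, 0, 0, 0, 0, 5.0],
    [-4, 0, 0, 0, 0, 0, 5.0],
    [-4, 0, 0, 0, 0, 0, 5.0],
    [0, 0, 0, 0, 0, 0, 5.0],
  ],
)

```text
time: 14.32
position: [0.5599, -0.0082, 0.285]
tool_rot: [-0.312, 0.627, -0.168, 0.694]
ft_force: [-0.1, 0.8, -0.1]
grip_width: 0.0504
```

```bash
python3 - <<'E'
from h import *
print(robot.get_obs()['position'],robot.get_obs()['ft_force'])
p,d,P,K,T=cam('wrist');cv2.imwrite('pics/w7.png',cv2.resize(p[60:260,170:470],None,fx=2,fy=2))
def pj(X):
    c=T[:3,:3].T@(np.array(X)-T[:3,3]);return (((K@c/c[2])[:2]-[170,60])*2).round(1)
for h in(.187,.198):print('knob exp',h,pj(np.r_[MC+.15*rayd(.12)[:2],h]))
hs=cv2.cvtColor(p,cv2.COLOR_BGR2GRAY)
K3=np.r_[MC+.15*rayd(.12)[:2],.187];m=(np.linalg.norm(P-K3,axis=-1)<.03)&(hs<45);q=P[m];print(len(q),q.min(0),q.max(0),np.percentile(q[:,2],98))
# sphere fit
from scipy.optimize import least_squares
o=least_squares(lambda c:np.linalg.norm(q-c,axis=1)-.013,K3,loss='soft_l1',f_scale=.001);v=o.x[:2]-MC
print('ball',o.x,'a',np.arctan2(-v[1],-v[0])-W,'r',np.hypot(*v))
p2,d2,P2,K2,T2=cam('top');cv2.imwrite('pics/top1.png',p2)
E
```

```text
[ 0.55986411 -0.00817637  0.28503454] [-0.11676102  0.81942265 -0.14380851]
knob exp 0.187 [279.5 244.8]
knob exp 0.198 [279.6 265.5]
609 [ 0.56026147 -0.08638633  0.1810055 ] [ 0.5833477  -0.06809295  0.20220359] 0.20139647028054505
ball [ 0.57256092 -0.08212405  0.18855669] a 0.10577630694906381 r 0.15032979732508914
```

View pics/w7.png

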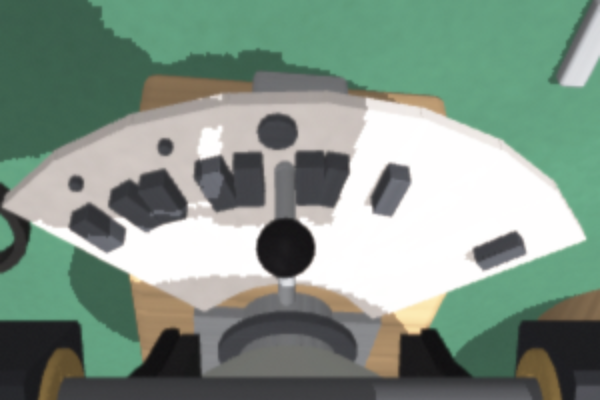

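View pics/top1.png

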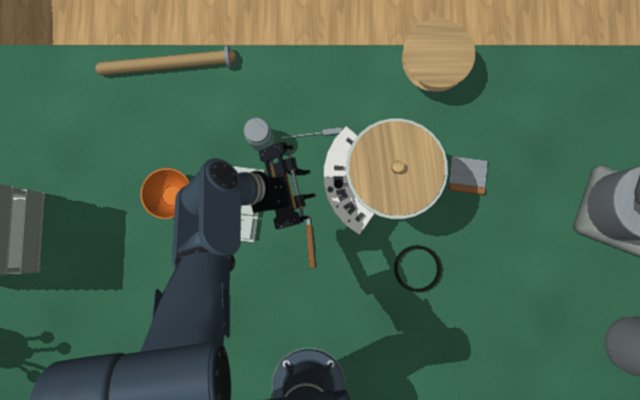

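```bash
python3 - <<'E'
from h import *
print(robot.get_obs()['time']);print(workorder.hand_in())
E
```

```text
14.425
the job is handed in; nothing more can be done
None
```

I lifted the stop block out of the gate and stood it in its oblong slot. I then raised the lever, swung it to the broad-stud notch, let it drop and released it. I handed the job in at 14.4 s, with the gripper clear; the hand-in reports no verdict.

**Last checks**
- **Block:** its top was at z = 0.087 m (expected 0.086). Its top face measured 30 × 15 mm, so it is upright, and it sits in the holder with the oblong label.
- **Lever height:** the camera fit put the ball at 0.1885 m, where fully home is 0.187 and resting on a land would be about 0.198. The knob image showed the same small offset when the lever was down in the parking bay, so I read it as home.
- **Lever angle:** it measured 0.106 rad against the notch's nominal 0.12. The rod is inside the notch but resting towards one side of its play.
- **Bystanders:** the bowl, jar, liner ring, probe, lame and scraper look unmoved in the final top picture, with the arm covering a small part of it. Contact forces I read at the end of each move stayed under about 10 N.

**Disagreements:** my first attempt to fit the mill axis from the hopper rim failed, so I used the studs, knob and block instead, which agreed to about 2 mm. The slot was about 2 mm from the top camera's estimate, and I corrected for it with the wrist view before lowering the block.

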